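# Seal a well plate: tray in, safety catch off, lever down and held

### The job

Seal the well plate in the hand-operated plate press: first push its plate tray (the one with the blue tab) fully home, then flip the red safety catch at its side right over towards the back of the press, to its stop, and only then pull the press lever fully down by its black grip. Finish while still holding the lever down by that grip (it springs up if let go), with the tray still home, and leave the bottles, racks, beaker and other things on the bench where they stand.

Things in the scene. Friction and masses are not known exactly. Their poses are not given: they have to be found in the camera images.
- press: White and grey bench press for sealing well plates, fixed to the bench, base 235 x 215 mm, 20 mm thick, side cheeks up to 165 mm high. Origin on the bench surface 25 mm in front of the middle of the plate's place (tray home), mid-way between the cheeks; x points to the back of the press (tray slides home along +x), y to the side where the red catch is (+y), z up. Its front (-x) looks roughly at the robot, turned up to 0.25 rad.
- tray (a joint): How far the aluminium plate tray stands out of the press, m: 0 = fully home against its stop, at most 0.055. Slides along the press's x axis; about 1.5 N of friction; stays where left.
- tray_tab (a point): Grasp point on the blue upright tab at the front of the tray, on the tab's middle plane, 11 mm below its top edge. The tab is 8 mm thick (along press x), 64 mm wide (along press y), top 75 mm and lower edge 25 mm above the bench. Free space in front of it and over 60 mm behind it; with the tray home it is 95 mm in front of the press's origin.
- catch (a joint): Angle of the red safety catch, rad: 0 to about 0.12 = on (toggle leaning 35 degrees to the front of the press, its inner prop under the lever's arm blocks the lever), 1.2 = fully flipped, toggle leaning back, lever free. About 0.08 N m of friction (1 N at the knob); stays where left.
- catch_knob (a point): Centre of the red ball (20 mm dia) at the end of the toggle, a 10 mm dia red rod. The toggle swings in the press's x-z plane, at y = 155 mm in the press frame, 55 mm outside the press's cheek.
- catch_hinge (a point): Hinge of the toggle (end of its shaft), at (-10, 155, 115) mm in the press frame; the axis is the press's y axis; the ball is 95 mm from it. Growing angle swings the ball over the top towards press +x.
- lever (a joint): Angle of the lever, rad: 0 = up at rest (arms 55 degrees above level, leaning to the front), 0.87 = fully down at its stop (arms 5 degrees above level), where the platen presses the plate. A spring pushes it up: some 4 N at the grip when up, about 10 N when down.
- lever_hinge (a point): Pivot of the lever, middle of the press, at (110, 0, 140) mm in the press frame; axis along press y. The grip's centre line is 190 mm from it: in the press frame at (1, 296) mm (x, z) when up and (-79, 157) mm when fully down.
- grip: Black round grip sleeve with yellow end bands, 24 mm dia, 120 mm long along press y, between the lever's two arms (inner faces at 70 mm either side of the middle). Origin at its centre; it turns freely on its bar, so only its y axis has meaning.
- reagent_a: A yellow-banded reagent bottle, glass with black cap, 52 dia x 120 mm, standing loose on the bench; leave it alone. Origin at the centre of its underside, z up.
- reagent_b: A white-labelled reagent bottle, glass with black cap, 52 dia x 120 mm, standing loose on the bench; leave it alone. Origin at the centre of its underside, z up.
- plate_stack: A stack of six square agar plates, amber, 124 x 124 x 72 mm, standing loose on the bench; leave it alone. Origin at the centre of its underside, z up.
- tube_rack: A green tube rack, 70 x 120 x 42 mm, standing loose on the bench; leave it alone. Origin at the centre of its underside, z up.
- tip_box: A red tip box, with clear lid, 85 x 120 x 65 mm, standing loose on the bench; leave it alone. Origin at the centre of its underside, z up.
- beaker: A white beaker, plastic, open, 100 dia x 120 mm, standing loose on the bench; leave it alone. Origin at the centre of its underside, z up.

How it is judged (in metres and radians):
On the way, in this order (a step that is already met when the one before it is completed fails the run):
1. the tray is pushed fully home, lever still up (value of joint tray below 0.005 m and value of joint lever below 0.12 rad), for 0.2 s.
2. the safety catch is flipped over, tray home and lever still up (all of step 1 and value of joint catch above 1 rad), for 0.2 s.
3. the lever is fully down, held by its grip (value of joint lever above 0.79 rad and contact force between the fingers and grip above 2 N and value of joint catch above 1 rad and value of joint tray below 0.005 m), for 0.3 s.
At the end, for the whole second after the job is handed in: Through the last second the lever is down (angle above 0.79 of 0.87 rad) and still, the fingers hold it by the grip sleeve (more than 2 N), the catch is flipped (above 1.0 of 1.2 rad) and the tray is home (within 5 mm) (all of step 3 and velocity of joint lever between -0.1 and 0.1 rad/s); the arm keeps its last pose, push and grip.
It fails at once if the lever is pulled while the safety catch is still on (value of joint lever above 0.15 rad and value of joint catch below 0.9 rad).
It fails at once if a bystander is pushed away by more than 30 mm or tipped over (distance of any of reagent_a, reagent_b, plate_stack, tube_rack, tip_box, beaker from where it was at the start of the episode above 0.03 m or angle between any of reagent_a, reagent_b, plate_stack, tube_rack, tip_box, beaker's own z axis and vertical above 0.4 rad).
It also fails if it takes over 58 s, if anything falls off the work surface, if the arm or the gripper's body presses on something with over 40 N, if the wrist force passes 120 N, or if a joint passes its speed limit or range.

### The arm

A 7-joint arm with a two-finger parallel gripper is mounted at the origin on the work surface. World frame = base frame: x ahead of the robot, y to its left, z up, the work surface at z = 0. Lengths are in mm, angles in rad, forces in N, time in s.
With the tool pointing down it reaches from about 400 to 875 mm from the base axis. Payload 4.4 kg.
Tool frame: the origin (TCP) lies at the very end of the fingers, on their centre line; the grasp point (between the pads) lies ctrl.grip_depth behind it (ctrl.grip_depth is the distance from the TCP to the grasp point, in mm); y points along the fingers, x is the direction in which the jaws open and shut, and the axes are right-handed (so a half turn about y gives the same grasp; the last joint's range is limited). The gripper opens to 85 mm and grips with 20 to 120 N. Pads are 22 mm wide; open, the fingers measure 114 mm over their backs; the gripper's body (76 mm by 85 mm) begins 54 mm behind the grasp point. The pads swing forward as they close: fully open they stand 13 mm farther back than shut.
Start: joints at [-1.381, 0.628, 0.038, 1.517, -0.027, 0.996, -0.02], TCP at [164.438, 628.87, 231.313] pointing down, gripper open.
Joint ranges: [-3.06, 3.06], [-0.37, 2.12], [-1.25, 1.32], [0.18, 2.47], [-1.1, 4.24], [0.23, 1.98], [-2.94, 2.94]. Speed limits (rad/s): [2.57, 2.57, 3.14, 3.14, 3.14, 3.14, 3.14].

### API

Orientations are given as [roll, pitch, yaw] about the fixed x, y, z axes, in that order (R = Rz(yaw) Ry(pitch) Rx(roll)).
In Python, from cell import ctrl gives the robot as it stands.
- The arm moves only by the tool apply_moves, never from a script. Its argument "motion" is a list of rows, each a list of 5 numbers: the shift along the tool's x, y, z in cm, then the turn about the tool's y in rad, then the finger opening in cm, from 0 to 8.54. In form: [[tx, ty, tz, roll, hand], ...]. A call has 1 to 20 rows; each row is the pose to reach, as a shift and turn from the pose commanded when the call began, along the tool's axes at that moment; what a row does not reach only later rows make up. A row lasts 1/8 s, in which the tool goes at most 62.5 mm and 10.7 degrees, less where a joint would pass 70% of its speed; a pose out of reach is approached as far as the arm can. A call with a gripper value outside its range is refused whole. The fingers move at their own pace and stop on an object; the grip force is fixed at half the most. Time passes only in rows, so rows that repeat a pose let the fingers close. It gives the time, the measured TCP pose, the force and the opening at its end, in the units of the state.
- ctrl.read_state(): the state, without advancing time (a new reading comes with each control period).
- ctrl.get_image(name): name is "scene" or "top" or "wrist"; returns a dict with "image" (480x640x3 uint8, red, green, blue), "vfov" (degrees; the focal length in pixels is half the picture's height over the tangent of half this angle, whatever the lens; pixels are square), "cx", "cy" (the principal point, pixels), "extrinsics" (4x4, takes a point from world to camera coordinates); the wrist camera has in their place "tool_from_camera" (4x4, takes a point from camera to tool coordinates, whose origin is the TCP and whose axes are the tool frame's). Camera axes: x right, y up, looking along -z (the intrinsics and any distortion apply to the point x, -y, -z); pixel columns grow to the right and rows downward; lengths in mm; the calibration is good to about 2 mm. A picture is of the moment at which its call begins: read the wrist's pose just before it. There is no depth.
- ctrl.finish_job(): hands the job in, once; it reports no verdict.
Trained networks look in a picture, given as the dict that the camera call returned (one of the last four; its "shot" number tells which), for a name from the list of things; names that differ only in an ending like _2 or _b are one class to them, and where a whole thing is asked for, a point or a joint stands for the part that bears it (a point fixed in the world has none). Each returns a list of dicts, best first, with "confidence" (0 to 1); they miss things now and then, are a little off and sometimes report something else, mostly with a low value. They report only what shows in the picture. A call takes as long as a camera call.
- ctrl.search_frame(picture, query): "location" ([x, y, z] in mm, in world coordinates, good to about 4 mm: the middle of the surface that is visible of it).
- ctrl.mark_of(picture, query): "location" ([x, y, z] in mm, in world coordinates, good to about 4 mm: a listed point, or the origin of a listed thing).
The state is a dict: "clock": time; "qpos": joint angles; "qd": joint speeds; "tau": joint torques, N m; "eef_pos": TCP position; "tool_rot": TCP orientation; "force": force on the tool from outside, world axes, zero at the start; "torque": the same for the moment, N m; "width": finger opening in mm.
Only numpy, scipy, OpenCV 4.12 (cv2) and the standard library are available. Lean on these libraries where they do the work, as an engineer would, in place of code of your own. Each camera call takes 0.05 s, during which the arm holds its last target.

## Working session

There is one attempt and no reset: what is moved stays moved. The work goes in short steps, Python scripts to look and compute and a tool call to move; the robot and the scene stay as the last step left them, time stands still between calls to the robot, and variables do not carry over. Pictures are saved under pics/ and viewed, and the job is handed in when it is done.

Besides the shell and the picture viewer there is one more tool, called after "Emit:" as name(argument=value, ...), one argument or row to a line, values as JSON. apply_moves: Moves the arm, as the interface text tells. Its arguments: {"type":"object","properties":{"motion":{"type":"array","items":{"type":"array","items":{"type":"number"}}}},"required":["motion"]}

```bash
ls; mkdir -p pics; cat > h.py <<'E'
import numpy as np, cv2
from scipy.spatial.transform import Rotation as R
from cell import ctrl
def shot(n,f):
    p=ctrl.get_image(n); cv2.imwrite('pics/'+f,cv2.cvtColor(p['image'],cv2.COLOR_RGB2BGR)); return p
E
python3 - <<'E'
from h import *
s=ctrl.read_state()
print({k:np.round(v,3).tolist() for k,v in s.items()}, ctrl.grip_depth)
for n in ['scene','top']:
    p=shot(n,n+'0.png'); print(n,p['vfov'],p['cx'],p['cy'],{k:v for k,v in p.items() if k not in('image','extrinsics')}); print(np.round(p['extrinsics'],3).tolist())
    for q in ['tray_tab','catch_knob','catch_hinge','lever_hinge','grip','press','reagent_a','plate_stack','tube_rack','tip_box','beaker']:
        print(q,[(np.round(d['location'],0).tolist(),round(d['confidence'],2)) for d in ctrl.mark_of(p,q)][:3])
p=shot('wrist','wrist0.png')
print(ctrl.read_state()['clock'], p['tool_from_camera'])
E
```

```text
pics
{'clock': 0.0, 'qpos': [-1.381, 0.629, 0.038, 1.518, -0.027, 0.996, -0.02], 'qd': [0.001, 0.001, 0.001, -0.001, -0.001, -0.001, 0.001], 'tau': [-0.0, -56.34, 1.226, -19.344, 0.011, 0.011, -0.0], 'eef_pos': [164.266, 628.25, 230.391], 'tool_rot': [-1.571, 0.002, 1.315], 'force': [-0.371, 1.246, 0.497], 'torque': [0.013, -0.007, 0.013], 'width': 85.38} 18.700000000000003
scene 50.67817767814062 327.17476311770974 235.12280333524507 {'vfov': 50.67817767814062, 'cx': 327.17476311770974, 'cy': 235.12280333524507, 'shot': 1}
[[0.198, 0.98, -0.018, -91.125], [-0.516, 0.12, 0.848, 95.835], [0.833, -0.158, 0.53, -2038.41], [0.0, 0.0, 0.0, 1.0]]
tray_tab [([472.0, 39.0, 62.0], 0.9)]
catch_knob [([526.0, 204.0, 194.0], 0.79)]
catch_hinge [([579.0, 212.0, 118.0], 0.75)]
lever_hinge [([717.0, 85.0, 141.0], 0.85)]
grip [([609.0, 65.0, 291.0], 0.8)]
press [([608.0, 66.0, -5.0], 0.69)]
reagent_a [([629.0, -128.0, -2.0], 0.95), ([733.0, -130.0, -0.0], 0.83), ([609.0, 64.0, 293.0], 0.32)]
plate_stack []
tube_rack [([608.0, 345.0, 4.0], 0.83)]
tip_box [([263.0, 314.0, 1.0], 0.67), ([522.0, -536.0,
[... 539 characters left out ...]
hinge [([721.0, 79.0, 139.0], 0.77), ([612.0, 61.0, 2.0], 0.44)]
grip [([612.0, 59.0, 296.0], 0.71)]
press [([614.0, 61.0, -1.0], 0.78), ([263.0, 314.0, -3.0], 0.46)]
reagent_a [([730.0, -126.0, -1.0], 0.76), ([623.0, -127.0, 3.0], 0.53), ([613.0, 58.0, -2.0], 0.42)]
plate_stack [([530.0, 561.0, 3.0], 0.63)]
tube_rack [([610.0, 348.0, 3.0], 0.65)]
tip_box [([263.0, 317.0, -3.0], 0.6)]
beaker [([518.0, -540.0, -1.0], 0.63)]
1.25 [[ 9.99999669e-01 -3.45868615e-04  7.35892741e-04  5.72849501e-02]
 [ 8.00397090e-04  2.59235706e-01 -9.65813754e-01 -1.41907489e+02]
 [ 1.43274991e-04  9.65814024e-01  2.59235897e-01  6.58521635e+01]
 [ 0.00000000e+00  0.00000000e+00  0.00000000e+00  1.00000000e+00]]
```

View pics/scene0.png

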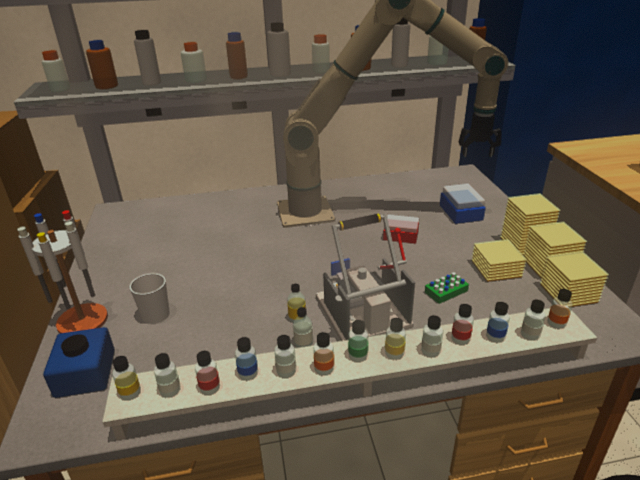

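View pics/top0.png

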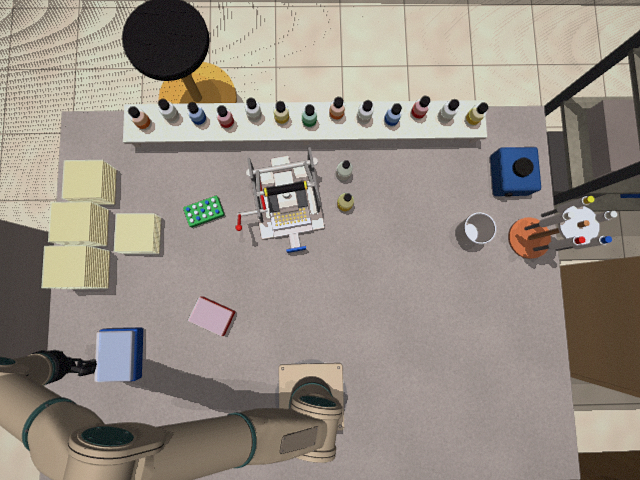

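View pics/wrist0.png

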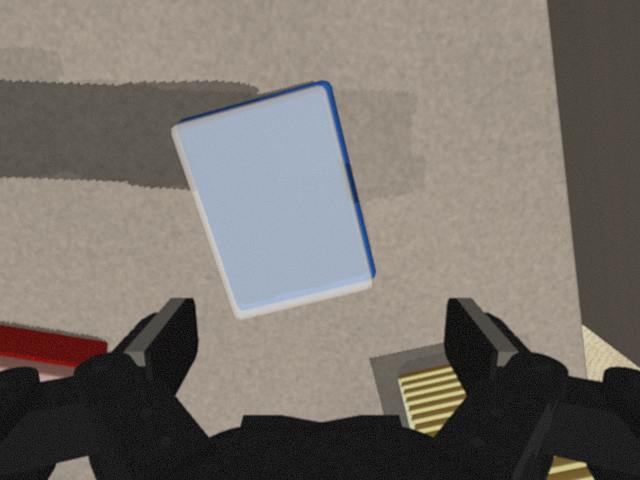

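```bash
cat > fit.py <<'E'
from h import *
from scipy.optimize import least_squares
# x, y in press; None for tray
obs=[((-10,155),(579,212)),((-10,155),(578,216)),((110,0),(717,85)),((110,0),(721,79)),((1,0),(609,65)),((1,0),(612,59)),((0,0),(608,66)),((0,0),(614,61)),((-64.5,155),(526,204)),((-64.5,155),(520,204))]
tab=[(472,39),(470,42)]
def f(p):
    c,s=np.cos(p[2]),np.sin(p[2]); r=[]
    for (a,b),(X,Y) in obs: r+=[p[0]+c*a-s*b-X,p[1]+s*a+c*b-Y]
    for X,Y in tab: r+=[p[0]+c*p[3]-X,p[1]+s*p[3]-Y]
    return np.array(r)
o=least_squares(f,[612,62,.15,-140]); print(o.x); print(np.round(o.fun,1))
E
python3 fit.py
```

```text
[ 6.11010414e+02  6.27663102e+01  1.59131329e-01 -1.41769757e+02]
[-2.4  2.2 -1.4 -1.8  2.6 -4.8 -1.4  1.2  3.  -2.1 -0.   3.9  3.  -3.2
 -3.   1.8 -3.2  1.6  2.8  1.6 -1.   1.3  1.  -1.7]
```

Emit:
apply_moves(
  motion=[
    [-24.5,0,-22.3,0.6,8.5],
    [-24.5,0,-22.3,0.6,8.5],
    [-24.5,0,-22.3,0.6,8.5],
    [-24.5,0,-22.3,0.6,8.5],
    [-24.5,0,-22.3,0.6,8.5],
    [-49.1,0,-44.6,1.156,8.5],
    [-49.1,0,-44.6,1.156,8.5],
    [-49.1,0,-44.6,1.156,8.5],
    [-49.1,0,-44.6,1.156,8.5],
    [-49.1,0,-44.6,1.156,8.5],
    [-49.1,0,-44.6,1.156,8.5],
    [-49.1,0,-44.6,1.156,8.5],
    [-49.1,0,-44.6,1.156,8.5],
    [-49.1,0,-44.6,1.156,8.5],
    [-49.1,0,-44.6,1.156,8.5],
  ],
)

```text
clock: 3.12
eef_pos: [471.3, 42.2, 231.3]
tool_rot: [-1.57, 0.0, 0.161]
force: [0.5, 1.1, -0.1]
width: 85.0
```

```bash
python3 - <<'E'
from h import *
s=ctrl.read_state()
print({k:np.round(v,3).tolist() for k,v in s.items()})
p=shot('wrist','wrist1.png')
T=np.array(p['tool_from_camera']); Rw=R.from_euler('xyz',s['tool_rot']).as_matrix()
for q in ['tray_tab','catch_knob','catch_hinge','lever_hinge','grip','press']:
    print(q,[(np.round(d['location'],0).tolist(),round(d['confidence'],2)) for d in ctrl.mark_of(p,q)][:3])
E
```

```text
{'clock': 3.125, 'qpos': [-0.446, 0.403, 0.411, 2.002, -0.226, 0.78, 0.258], 'qd': [0.005, -0.0, 0.004, -0.003, 0.001, 0.001, -0.001], 'tau': [0.072, -38.155, 3.728, -15.807, 0.009, 0.004, -0.002], 'eef_pos': [471.33, 42.198, 231.298], 'tool_rot': [-1.57, 0.0, 0.161], 'force': [0.465, 1.15, -0.106], 'torque': [0.005, -0.037, 0.007], 'width': 84.958}
tray_tab [([470.0, 36.0, 65.0], 0.98)]
catch_knob []
catch_hinge []
lever_hinge []
grip []
press [([612.0, 61.0, -1.0], 0.89)]
```

View pics/wrist1.png

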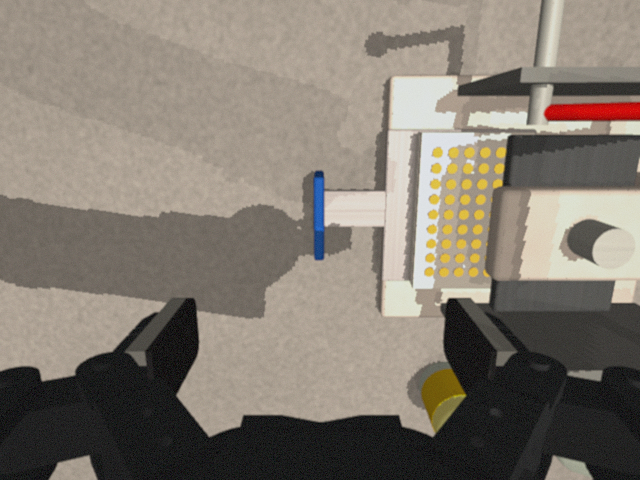

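Emit:
apply_moves(
  motion=[
    [0,10,0,0,8.5],
    [0,10,0,0,8.5],
    [0,16,0,0,8.5],
    [0,18.3,0,0,8.5],
    [0,18.3,0,0,8.5],
    [0,18.3,0,0,4],
    [0,18.3,0,0,0.5],
    [0,18.3,0,0,0.5],
    [0,18.3,0,0,0.5],
    [0,18.3,0,0,0.5],
    [0,18.3,0,0,0.5],
    [0,18.3,0,0,0.5],
  ],
)

```text
clock: 4.97
eef_pos: [471.7, 41.1, 48.9]
tool_rot: [-1.57, -0.0, 0.159]
force: [-0.4, -0.3, 6.2]
width: 7.2
```

```bash
python3 - <<'E'
from h import *
p=shot('wrist','wrist2.png')
E
```

```text
(no output)
```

View pics/wrist2.png

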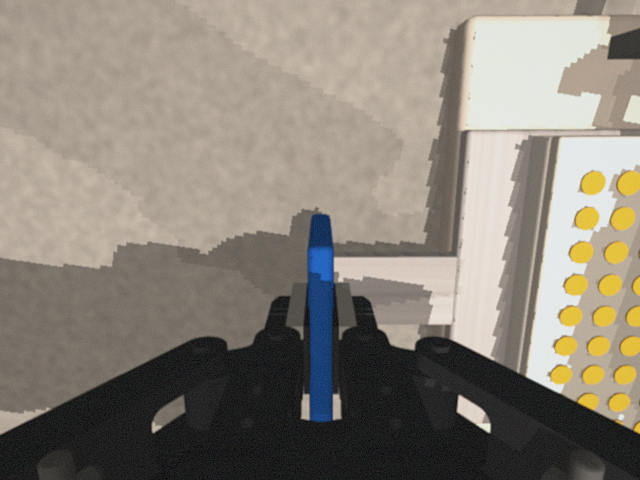

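The tab (u≈320, v 215–420) is held between the pads (width 7.2 mm). Now I'll push home.

Emit:
apply_moves(
  motion=[
    [1.0,0,0,0,0.5],
    [2.0,0,0,0,0.5],
    [3.0,0,0,0,0.5],
    [4.0,0,0,0,0.5],
    [4.4,0,0,0,0.5],
    [4.7,0,0,0,0.5],
    [4.7,0,0,0,0.5],
    [4.7,0,0,0,0.5],
  ],
)

```text
clock: 6.02
eef_pos: [516.9, 48.6, 48.9]
tool_rot: [-1.57, 0.002, 0.159]
force: [-4.2, -0.4, 8.2]
width: 6.9
```

Emit:
apply_moves(
  motion=[
    [0.3,0,0,0,0.5],
    [0.6,0,0,0,0.5],
    [0.6,0,0,0,0.5],
    [0.6,0,0,0,0.5],
  ],
)

```text
clock: 6.52
eef_pos: [516.8, 48.6, 48.9]
tool_rot: [-1.568, 0.013, 0.159]
force: [-14.8, -2.3, 22.2]
width: 6.8
```

Emit:
apply_moves(
  motion=[
    [-0.6,0,0,0,0.5],
    [-0.6,0,0,0,2],
    [-0.6,0,0,0,5],
    [-0.6,0,0,0,5],
    [-0.6,0,0,0,5],
    [-0.6,-6,0,0,5],
    [-0.6,-12,0,0,4],
    [-0.6,-18,0,0,2],
    [-2.5,-18,0,0,0],
    [-2.5,-18,5,0,0],
    [-2.5,-18,10,0,0],
    [-2.5,-18,15.4,0,0],
    [-2.5,-18,15.4,0,0],
    [-2.5,-18,15.4,0,0],
    [-2.5,-18,15.4,0,0],
  ],
)

```text
clock: 8.4
eef_pos: [475.3, 195.8, 228.4]
tool_rot: [-1.571, -0.0, 0.156]
force: [-0.4, -0.7, 0.1]
width: -0.1
```

```bash
python3 - <<'E'
from h import *
p=shot('wrist','wrist3.png')
for q in ['catch_knob','tray_tab','press']:
    print(q,[(np.round(d['location'],0).tolist(),round(d['confidence'],2)) for d in ctrl.mark_of(p,q)][:3])
p=shot('scene','scene3.png')
for q in ['catch_knob','tray_tab','press']:
    print(q,[(np.round(d['location'],0).tolist(),round(d['confidence'],2)) for d in ctrl.mark_of(p,q)][:3])
im=p['image'][180:360,260:480]; cv2.imwrite('pics/scene3c.png',cv2.resize(im,None,fx=3,fy=3)[:,:,::-1])
print(ctrl.read_state()['eef_pos'],ctrl.read_state()['width'])
E
```

```text
catch_knob [([527.0, 207.0, 193.0], 0.83), ([573.0, 215.0, 116.0], 0.33)]
tray_tab []
press [([614.0, 62.0, -0.0], 0.66)]
catch_knob [([611.0, 67.0, 294.0], 0.61), ([522.0, 204.0, 195.0], 0.53)]
tray_tab [([520.0, 46.0, 62.0], 0.66), ([520.0, -537.0, -1.0], 0.35)]
press [([609.0, 64.0, -2.0], 0.79), ([611.0, 343.0, -1.0], 0.32)]
[475.04523051 197.24104997 228.31758433] -0.09594819395116229
```

View pics/wrist3.png

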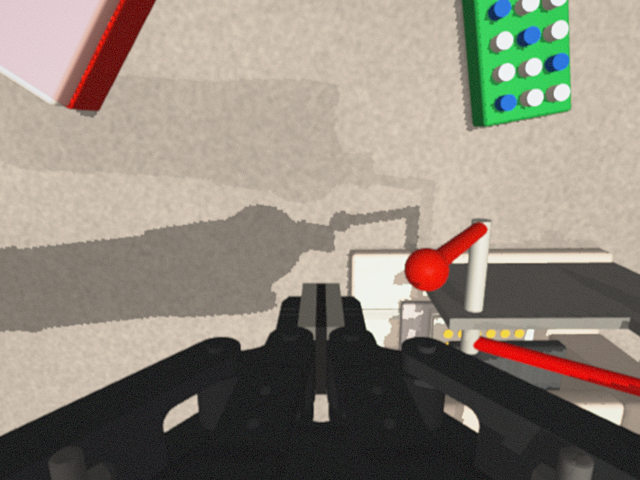

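View pics/scene3c.png

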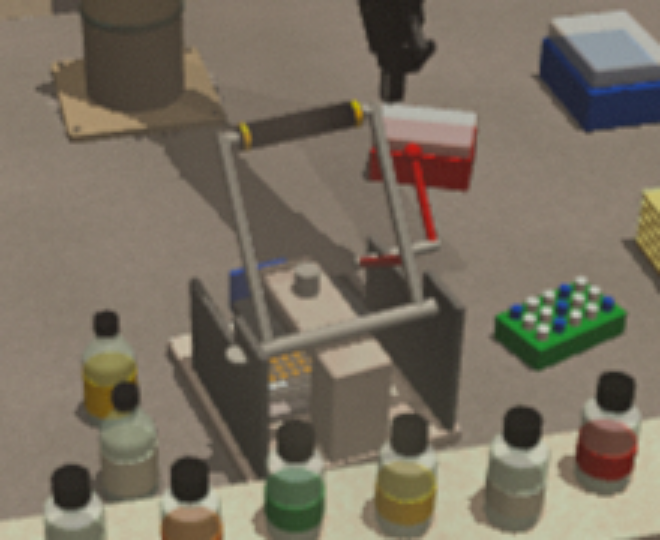

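Emit:
apply_moves(
  motion=[
    [0,4.5,0.1,0,0],
    [0,4.5,0.1,0,0],
    [1.5,4.5,0.1,0,0],
    [2.5,4.5,0.1,0,0],
    [3.5,4.5,0.1,0,0],
    [4.5,4.5,0.1,0,0],
    [5.5,4.5,0.1,0,0],
    [6.5,4.5,0.1,0,0],
    [7.5,4.5,0.1,0,0],
    [8.5,4.5,0.1,0,0],
    [9.5,4.5,0.1,0,0],
    [10.5,4.5,0.1,0,0],
    [11.5,4.5,0.1,0,0],
    [12.2,4.5,0.1,0,0],
    [12.8,4.5,0.1,0,0],
    [12.8,4.5,0.1,0,0],
    [12.8,4.5,0.1,0,0],
  ],
)

```text
clock: 10.92
eef_pos: [601.3, 218.8, 183.5]
tool_rot: [-1.571, -0.001, 0.159]
force: [0.3, -0.3, -0.3]
width: -0.1
```

```bash
python3 - <<'E'
from h import *
p=shot('wrist','wrist4.png')
for q in ['catch_knob']:
    print(q,[(np.round(d['location'],0).tolist(),round(d['confidence'],2)) for d in ctrl.mark_of(p,q)][:3])
p=shot('scene','scene4.png')
for q in ['catch_knob','grip']:
    print(q,[(np.round(d['location'],0).tolist(),round(d['confidence'],2)) for d in ctrl.mark_of(p,q)][:3])
im=p['image'][180:360,260:480]; cv2.imwrite('pics/scene4c.png',cv2.resize(im,None,fx=3,fy=3)[:,:,::-1])
E
```

```text
catch_knob [([628.0, 222.0, 192.0], 0.78)]
catch_knob [([624.0, 219.0, 198.0], 0.79)]
grip [([612.0, 63.0, 293.0], 0.65)]
```

View pics/wrist4.png

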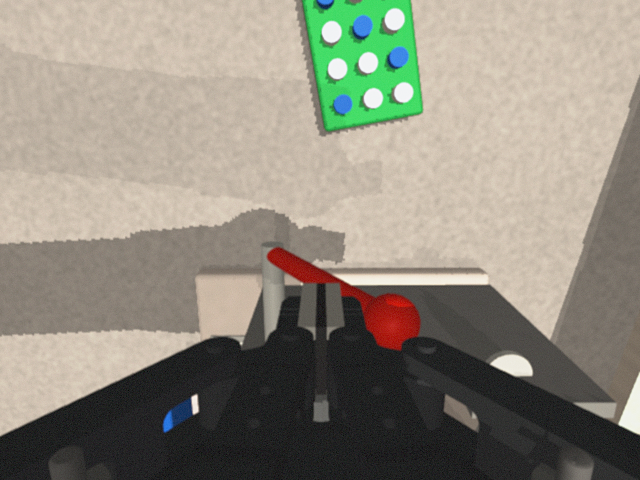

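View pics/scene4c.png

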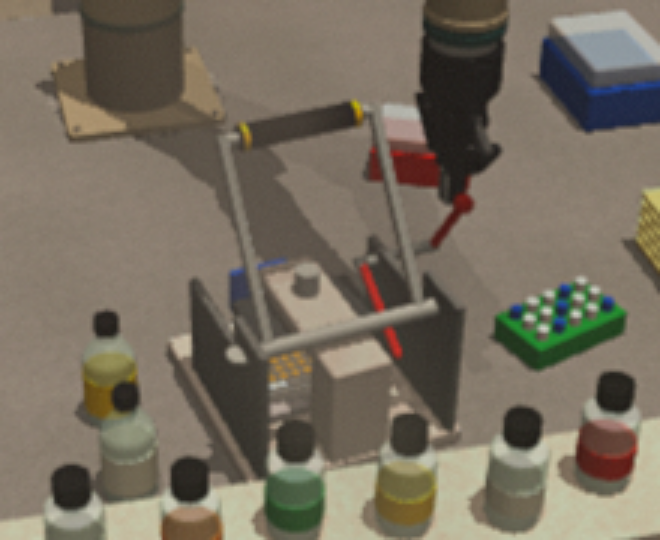

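Emit:
apply_moves(
  motion=[
    [0.3,0,0,0,0],
    [0.6,0,0,0,0],
    [0.8,0,0,0,0],
    [0.8,0,0,0,0],
  ],
)

```text
clock: 11.68
eef_pos: [605.5, 219.5, 182.8]
tool_rot: [-1.571, 0.008, 0.159]
force: [-9.3, -2.1, 6.0]
width: -0.4
```

Emit:
apply_moves(
  motion=[
    [-2,0,0,0,0],
    [-4,0,0,0,0],
    [-4,-6,0,0,0],
    [-4,-12,0,0,3],
    [-4,-17.5,0,0,8.5],
    [-4,-17.5,0,0,8.5],
    [-2.2,-17.5,-5,0,8.5],
    [-2.2,-17.5,-10,0,8.5],
    [-2.2,-17.5,-15.5,0,8.5],
    [-2.2,-17.5,-15.5,0,8.5],
    [-2.2,-17.5,-15.5,0,8.5],
    [-2.2,-17.5,-15.5,0,8.5],
  ],
)

```text
clock: 13.18
eef_pos: [611.7, 65.5, 357.7]
tool_rot: [-1.57, 0.001, 0.162]
force: [-0.3, 0.2, -0.4]
width: 85.2
```

```bash
python3 - <<'E'
from h import *
s=ctrl.read_state(); print(s['eef_pos'],s['tool_rot'],s['qpos'],s['width'])
for n in ['wrist','scene','top']:
  p=shot(n,n+'5.png')
  for q in ['grip','catch_knob','tray_tab']:
    print(n,q,[(np.round(d['location'],0).tolist(),round(d['confidence'],2)) for d in ctrl.mark_of(p,q)][:3])
  if n=='scene': cv2.imwrite('pics/scene5c.png',cv2.resize(p['image'][180:360,260:480],None,fx=3,fy=3)[:,:,::-1])
E
```

```text
[611.71742897  65.54227451 357.72484126] [-1.56973796e+00  6.49775483e-04  1.61802126e-01] [-0.43174917  0.50418147  0.46672357  1.44515249 -0.23229659  1.24772465
  0.22067082] 85.18806816940628
wrist grip [([612.0, 63.0, 292.0], 0.91)]
wrist catch_knob []
wrist tray_tab [([517.0, 43.0, 65.0], 0.6)]
scene grip [([612.0, 68.0, 294.0], 0.57)]
scene catch_knob [([628.0, 220.0, 196.0], 0.55)]
scene tray_tab [([518.0, 48.0, 59.0], 0.87)]
top grip [([612.0, 61.0, 297.0], 0.56), ([626.0, -128.0, 3.0], 0.4)]
top catch_knob []
top tray_tab [([516.0, 49.0, 64.0], 0.77), ([531.0, 562.0, 3.0], 0.45)]
```

View pics/wrist5.png

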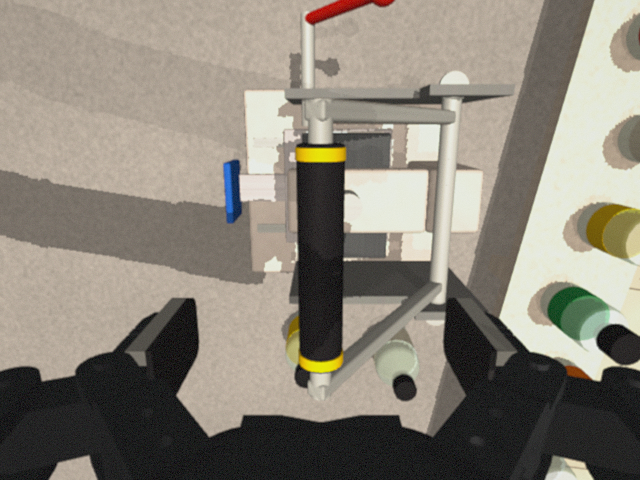

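View pics/scene5c.png

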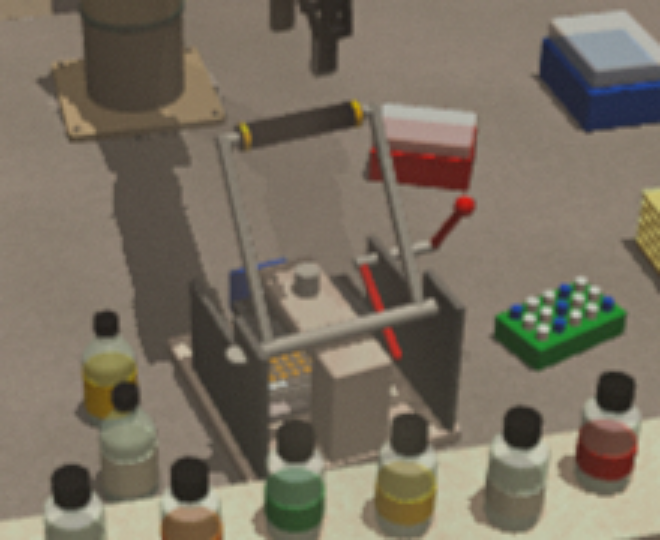

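Grip is centred between the fingers (u≈321) and aligned; catch stayed flipped, tray home.

Emit:
apply_moves(
  motion=[
    [0,4,0,0,8.5],
    [0,8,0,0,8.5],
    [0,8,0,0,8.5],
    [0,8,0,0,5],
    [0,8,0,0,1],
    [0,8,0,0,1],
    [0,8,0,0,1],
    [0,8,0,0,1],
    [0,8,0,0,1],
    [0,8,0,0,1],
  ],
)

```text
clock: 15.02
eef_pos: [611.8, 63.4, 279.4]
tool_rot: [-1.571, -0.001, 0.159]
force: [-2.7, -0.9, 6.1]
width: 22.3
```

```bash
python3 - <<'E'
from h import *
s=ctrl.read_state(); print(s['eef_pos'],s['force'],s['width'])
p=shot('wrist','wrist6.png')
th=np.radians(55)
for k in range(1,13):
    a=th-0.87*k/12; print(k, np.round([(-190*np.cos(a)+190*np.cos(th))/10, (190*np.sin(th)-190*np.sin(a))/10],2))
E
```

```text
[611.84373847  63.39486362 279.35311804] [-2.71619849 -0.90466619  6.107013  ] 22.290792989626425
1 [-1.1   0.83]
2 [-2.13  1.74]
3 [-3.1   2.72]
4 [-4.    3.77]
5 [-4.81  4.88]
6 [-5.54  6.04]
7 [-6.19  7.26]
8 [-6.75  8.52]
9 [-7.21  9.81]
10 [-7.58 11.14]
11 [-7.85 12.49]
12 [-8.03 13.86]
```

View pics/wrist6.png

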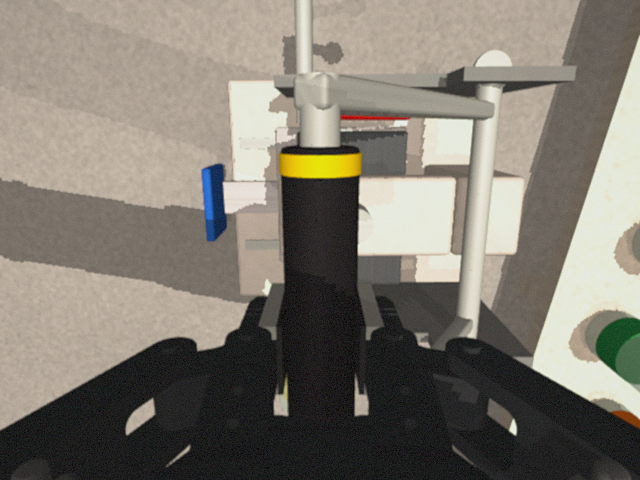

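The sleeve is gripped (width 22.3 mm, mid-sleeve). Now I follow the lever's arc.

Emit:
apply_moves(
  motion=[
    [-1.1,0.8,0,0,1],
    [-2.1,1.7,0,0,1],
    [-3.1,2.7,0,0,1],
    [-4.0,3.8,0,0,1],
    [-4.8,4.9,0,0,1],
    [-5.5,6.0,0,0,1],
    [-6.2,7.3,0,0,1],
    [-6.7,8.5,0,0,1],
    [-7.2,9.8,0,0,1],
    [-7.6,11.1,0,0,1],
    [-7.9,12.5,0,0,1],
    [-8.0,13.8,0,0,1],
    [-8.0,14.2,0,0,1],
    [-8.0,14.2,0,0,1],
    [-8.0,14.2,0,0,1],
  ],
)

```text
clock: 16.95
eef_pos: [532.6, 50.4, 139.6]
tool_rot: [-1.569, -0.001, 0.159]
force: [-9.7, -0.4, 29.3]
width: 22.3
```

```bash
python3 - <<'E'
from h import *
s=ctrl.read_state(); print(s['eef_pos'],s['force'],s['width'])
for n in ['wrist','scene']:
  p=shot(n,n+'7.png')
  for q in ['grip','catch_knob','tray_tab']:
    print(n,q,[(np.round(d['location'],0).tolist(),round(d['confidence'],2)) for d in ctrl.mark_of(p,q)][:3])
  if n=='scene': cv2.imwrite('pics/scene7c.png',cv2.resize(p['image'][180:360,260:480],None,fx=3,fy=3)[:,:,::-1])
E
```

```text
[532.61784002  50.41083238 139.58814091] [-9.7071098  -0.37663235 29.30644125] 22.34114672660394
wrist grip [([536.0, 51.0, 155.0], 0.83)]
wrist catch_knob []
wrist tray_tab []
scene grip [([530.0, 53.0, 155.0], 0.79)]
scene catch_knob [([630.0, 220.0, 192.0], 0.7)]
scene tray_tab [([517.0, 49.0, 62.0], 0.63)]
```

View pics/wrist7.png

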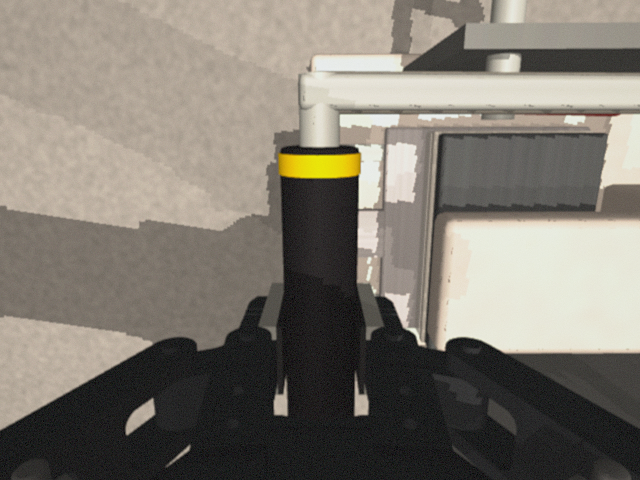

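View pics/scene7c.png

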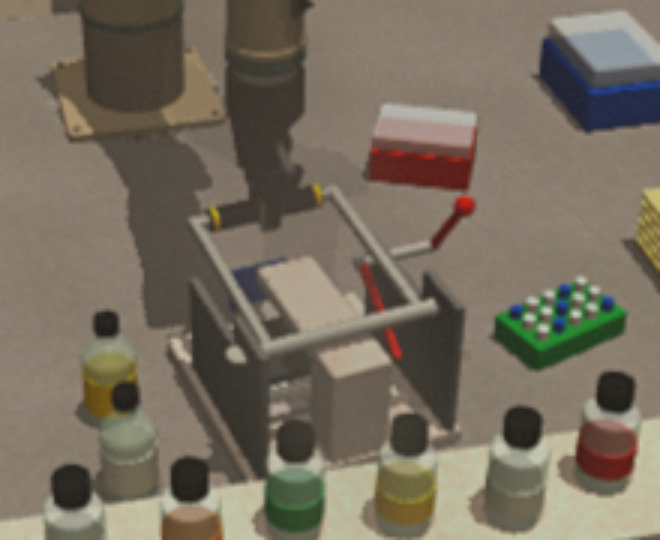

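Emit:
apply_moves(
  motion=[
    [0,0,0,0,1],
    [0,0,0,0,1],
    [0,0,0,0,1],
    [0,0,0,0,1],
  ],
)

```text
clock: 17.85
eef_pos: [532.6, 50.4, 139.6]
tool_rot: [-1.569, -0.001, 0.159]
force: [-10.3, -0.7, 30.3]
width: 22.3
```

```bash
python3 - <<'E'
from h import *
s=ctrl.read_state(); print(s['clock'],s['eef_pos'],s['force'],s['width'])
print(ctrl.finish_job())
E
```

```text
17.85 [532.61934245  50.38733052 139.58947468] [-10.3205241   -0.70261837  30.33955175] 22.307667385240812
the job is handed in; nothing more can be done
None
```

I pushed the tray home by its blue tab, flipped the red catch back to its stop, then gripped the black sleeve and pulled the lever down. I handed the job in at 17.9 s, still holding the lever; it gave no verdict.

- **Tray:** when I pushed 6 mm further the tab didn't move and the force rose to about 15 N, so it is against its stop. After the pull, the scene camera still put the tab at (517, 49), its home place.
- **Catch:** the last push met about 9 N at the stop. The knob was last seen at about (630, 220, 192), which works out to roughly 1.2 rad.
- **Lever:** the grip moved 80 mm forward and 140 mm down, matching the full stroke. The final reading was still, with about 30 N of upward force on the tool and the fingers 22.3 mm apart on the sleeve.
- **Bystanders:** the ones near the press stood unmoved in the last scene picture. I did not re-measure the plate stack and beaker, but the arm did not go near them after leaving its start position.

No check failed. The trained networks gave a few wrong low-confidence detections, which I ignored.

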